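# Fit a fresh filter cartridge to the bench dust extractor

## Task

Swing the hard case's lid up by its carrying handle, past its balance point, so that it stays open by itself, and lift out the filter cartridge. Fit it in the dust extractor's bayonet socket: lugs through the slots, push down against the spring, a quarter turn clockwise (seen from above), then let go so that the spring seats the lugs in their notches. Leave the lid open and do not knock over or push aside the other things on the bench.

Things in the scene. Friction and masses are not known exactly. Their poses are not given: they have to be found in the camera images.
- lid (a joint): Lid of the grey hard case: 0 = shut, 1.92 rad = fully open, leaning back on its stop. Unlatched, hinged along the case's far top rim, about 0.35 kg. By its own weight it falls shut from less than about 1.05 rad, and falls open to the stop from more than about 1.25 rad.
- lid_handle (a point): Middle of the round bar of the black carrying handle on the lid's front. Bar 14 mm thick, 100 mm long, along y (parallel to the hinge), on a 10 mm arm at each end, 50 mm off the lid's front wall, 115 mm above the bench when shut. Axes turn with the lid; when shut x points to the hinge, z up. Pinch it from above, mid-bar; it turns in the grip as the lid swings.
- lid_hinge (a point): Middle of the hinge line, 60 mm above the bench. Hinge along y; x points away from the shut handle, z up (fixed axes). At lid angle q the handle bar is at x = -0.220 cos q + 0.055 sin q, z = 0.220 sin q + 0.055 cos q (m) from here.
- case: Hard case, fixed: 170 (x) x 210 (y) x 122 mm tall shut; base half 60 mm tall, walls 6 mm, inner floor 8 mm above the bench. Origin: centre of underside; x from handle side to hinge side, z up. The cartridge stands upright and loose inside, within 30 mm of the middle, its bar within 0.6 rad of the case's x axis.
- cartridge_mid (a point): Centre of the filter cartridge, 53 mm above its foot; 106 mm tall, z up, 0.17 to 0.35 kg. From the foot: stem 48 mm across (0 to 32 mm, bevelled foot) with two opposite steel lugs, 80 mm over their tips, 10 mm wide, at 6 to 14 mm; white drum 72 mm across (32 to 68); black grip bar 60 x 16 mm (68 to 106). Lugs and bar lie along x; a half turn makes no difference.
- cartridge_bar (a point): Where to grasp the cartridge: on its axis in the black grip bar, 91 mm above its foot, 23 mm above the drum, 15 mm below the top of the bar. x along the 60 mm bar, y across its 16 mm width (fingers close along y), z up.
- socket: Dust extractor's bayonet socket: grey box 120 x 120 x 60 mm fixed on a 150 mm square foot plate, hose stub on its +x side. Origin: centre of the underside, on the hole's axis; z up; x along the slots. The lugs go in along x, turn clockwise only (seen from above), a quarter turn, with a stop about 6 degrees beyond.
- socket_top (a point): Centre of the hole, on the upper face of the 8 mm aluminium top plate, 60 mm above the bench; x along the slots, z up. Hole 53 mm across, with two slots for the lugs, 15 mm wide, 86 mm over both ends. Ribs 6 mm deep under the plate: to pass them the cartridge's foot must be less than 32 mm above the bench; at 28 mm its drum meets the plate.
- spring_plate (a joint): Steel spring plate under the hole, reading in m: 0 = up (44 mm above the bench, where an inserted cartridge's foot comes to rest), grows as it is pushed down, to 0.016 with the drum on the top plate. Starts to move at 6 N, plus 0.45 N per mm (13 N at 16 mm). Locked: about 0.006 (foot 38 mm above the bench, lugs up in their notches, 10 mm gap under the drum).
- tape_measure: Bystander: tape measure, 70 x 35 x 60 mm block. Origin: at the underside, below the middle.
- hammer: Bystander: hammer lying flat, 280 mm long. Origin: under the middle of its length; x along it.
- glue: Bystander: upright glue bottle, 60 mm across, 170 mm tall. Origin: at the underside, below the middle.
- cup: Bystander: plastic cup, 84 mm across, 110 mm tall. Origin: at the underside, below the middle.
- block_plane: Bystander: hand plane, 200 mm long, 55 mm wide, about 80 mm tall. Origin: at the underside, below the middle.
- offcut: Bystander: wooden offcut, 160 x 60 x 30 mm. Origin: at the underside, below the middle.
- screw_tray: Bystander: steel tray, 120 x 90 x 35 mm. Origin: at the underside, below the middle.

How it is judged:
On the way, in this order (a step that is already met when the one before it is completed fails the run):
1. the lid stands open by itself (over 1.7 rad, not touched by the robot) (value of joint lid above 1.7 rad and contact force between each of the arm, the fingers and case below 0.1 N), for 0.3 s.
2. the cartridge is lifted out of the case (its foot above the rim of the base half) (z of cartridge_mid in the frame of case above 0.115 m), for 0.1 s.
3. the cartridge is pushed down in the socket against the spring, its lugs below the ribs (horizontal distance between cartridge_mid and socket_top below 0.006 m and z of cartridge_mid in the frame of socket below 0.0855 m), for 0.1 s.
At the end, for the whole second after the job is handed in: The cartridge is upright in the socket (axis within 5 mm, tilt under 0.08 rad), its bar across the slots (within 0.2 rad of a quarter turn), lifted home by the spring (its middle 88.5 to 93.5 mm above the bench), at rest and released; the lid is still open (over 1.7 rad) (horizontal distance between cartridge_mid and socket_top below 0.005 m and z of cartridge_mid in the frame of socket between 0.0885 and 0.0935 m and angle between the x axis of cartridge_mid and the y axis of socket, either way round below 0.2 rad and angle between cartridge_mid's own z axis and vertical below 0.08 rad and value of joint lid above 1.7 rad and linear speed of cartridge below 0.02 m/s and angular speed of cartridge below 0.2 rad/s and contact force between the fingers and cartridge below 0.1 N); the robot touches nothing.
It fails at once if a bystander is pushed more than 40 mm aside (distance of any of tape_measure, hammer, glue, cup, block_plane, offcut, screw_tray from where it was at the start of the episode above 0.04 m).
It fails at once if the cup, glue bottle or tape measure is knocked over (angle between any of cup, glue, tape_measure's own z axis and vertical above 0.6 rad).
It also fails if it takes over 61 s, if anything falls off the work surface, if the arm or the gripper's body presses on something with over 40 N, if the wrist force passes 120 N, or if a joint passes its speed limit or range.

## Robot

A 6-joint arm with a two-finger parallel gripper is mounted at the origin on the work surface. World frame = base frame: x ahead of the robot, y to its left, z up, the work surface at z = 0. Lengths are in m, angles in rad, forces in N, time in s.
With the tool pointing down it reaches from about 0.35 to 0.925 m from the base axis. Payload 6.4 kg.
Tool frame: the origin (TCP) lies at the very end of the fingers, on their centre line; the grasp point (between the pads) lies 19 mm behind it (arm.hold_point_z is the distance from the TCP to the grasp point, in m); z points along the fingers, x is the direction in which the jaws open and shut, and the axes are right-handed (so a half turn about z gives the same grasp; the last joint's range is limited). The gripper opens to 94 mm and grips with 3 to 60 N. Pads are 16 mm wide; open, the fingers measure 119 mm over their backs; the gripper's body (75 mm by 177 mm) begins 78 mm behind the grasp point.
Start: joints at [-0.174, 0.245, 1.558, -0, 1.339, -0.174], TCP at [0.65, 0, 0.205] pointing down, gripper open.
Joint ranges: [-3.13, 3.13], [-1.02, 2.26], [0.13, 2.54], [-0.95, 4.09], [0.21, 2.88], [-2.74, 2.74]. Speed limits (rad/s): [2.57, 2.57, 3.14, 3.14, 3.14, 3.14].

## Interface

Orientations are given as [roll, pitch, yaw] about the fixed x, y, z axes, in that order (R = Rz(yaw) Ry(pitch) Rx(roll)).
In Python, from station import arm, viewer, sign_off gives the robot as it stands.
- The arm moves only by the tool step_arm, never from a script. Its argument "motion" is a list that holds one entry, the list of rows, each a list of 7 numbers: the shift along the world's x, y, z in cm, then the turn, a rotation vector about the world's x, y, z in degrees, then the closure in counts, from 0 (fully open) to 255 (shut). A call has 1 to 8 rows; each row is the pose to reach, as a shift and turn from the pose commanded when the call began; what a row does not reach only later rows make up. A row lasts 1/12 s, in which the tool goes at most 41.7 mm and 7.16 degrees, less where a joint would pass 70% of its speed; a pose out of reach is approached as far as the arm can. A call with a gripper value outside its range is refused whole. The fingers move at their own pace and stop on an object; "squeeze" is the grip in N (left out, the last holds). Time passes only in rows, so rows that repeat a pose let the fingers close. It gives the time, the measured TCP pose, the force and the opening at its end, in the units of the state.
- arm.state(): the state, without advancing time (a new reading comes with each control period).
- viewer.snapshot(name): name is "scene" or "side" or "wrist"; returns a dict with "pixels" (480x640x3 uint8, red, green, blue), "K" (3x3 intrinsics, pixels), "dist_coeffs" ([k1, k2, p1, p2, k3] as OpenCV has them; the pictures are not rectified), "rvec" (rotation vector, rad) and "tvec" (3), from world to camera coordinates, as OpenCV has them. Camera axes: x right, y down, z forward; pixel columns grow to the right and rows downward; lengths in m; the calibration is good to about 2 mm. A picture is of the moment at which its call begins. There is no depth.
- sign_off(): hands the job in, once; it reports no verdict.
Trained networks look in the newest picture that a camera, given by its name, has taken for a name from the list of things; names that differ only in an ending like _2 or _b are one class to them, and where a whole thing is asked for, a point or a joint stands for the part that bears it (a point fixed in the world has none). Each returns a list of dicts, best first, with "confidence" (0 to 1); they miss things now and then, are a little off and sometimes report something else, mostly with a low value. They report only what shows in the picture. A call takes as long as a camera call.
- viewer.boxes_of(thing, camera): "centre" ([x, y, z] in m, in world coordinates, good to about 4 mm: the middle of the surface that is visible of it).
The state is a dict: "clock": time; "joint_pos": joint angles; "qd": joint speeds; "effort": joint torques, N m; "eef_pos": TCP position; "tool_rot": TCP orientation; "ft_force": force on the tool from outside, world axes, zero at the start; "moment": the same for the moment, N m; "grip_width": opening from 0.0 (shut) to 1.0 (fully open).
Only numpy, scipy, OpenCV 4.12 (cv2) and the standard library are available. Lean on these libraries where they do the work, as an engineer would, in place of code of your own. Each camera call takes 0.05 s, during which the arm holds its last target. There are 200 camera calls.

## Working session

There is one attempt and no reset: what is moved stays moved. The work goes in short steps, Python scripts to look and compute and a tool call to move; the robot and the scene stay as the last step left them, time stands still between calls to the robot, and variables do not carry over. Pictures are saved under pics/ and viewed, about 8 in all and at most 12, crops included, and the job is handed in when it is done.

Besides the shell and the picture viewer there is one more tool, called as name(argument=value, ...) on one line, values as JSON. step_arm: Moves the arm, as the interface text tells. Its arguments: {"type":"object","properties":{"motion":{"type":"array","items":{"type":"array","items":{"type":"array","items":{"type":"number"}}}},"squeeze":{"type":"number"}},"required":["motion"]}

```bash
mkdir -p pics; python3 - <<'E'
from station import arm, viewer
import cv2,numpy as np
print(arm.state())
for c in ["scene","side"]:
    s=viewer.snapshot(c)
    cv2.imwrite(f"pics/{c}0.png",s["pixels"][:,:,::-1])
    print(c,s["K"],s["dist_coeffs"],s["rvec"],s["tvec"])
    for t in ["lid","lid_handle","case","socket","socket_top","tape_measure","hammer","glue","cup","block_plane","offcut","screw_tray"]:
        try: r=viewer.boxes_of(t,c)
        except Exception as e: print(t,e); continue
        print(t,[(np.round(d["centre"],3).tolist(),round(d["confidence"],2)) for d in r[:2]])
E
```

```text
{'clock': 0.0, 'joint_pos': array([-1.74105524e-01,  2.45822986e-01,  1.55901196e+00,  3.23556004e-06,
        1.33870889e+00, -1.74120113e-01]), 'qd': array([-7.55713602e-04, -2.83605107e-04, -1.07931004e-03,  1.33730598e-05,
       -2.92180801e-04,  1.55543018e-03]), 'effort': array([ 8.38778797e-04, -4.15839279e+01, -3.14599335e+01,  6.84806099e-02,
        3.33599187e-02, -1.41738678e-04]), 'eef_pos': array([6.49391483e-01, 1.10244931e-04, 2.04340780e-01]), 'tool_rot': array([-3.14125153e+00,  1.92113455e-03,  1.41689608e-05]), 'ft_force': array([0.83861631, 0.57052344, 1.1632893 ]), 'moment': array([-0.00429798,  0.00638062,  0.04148394]), 'grip_width': 1.0006811864024374}
scene [[500.90261269   0.         314.80540505]
 [  0.         500.90261269 244.20958265]
 [  0.           0.           1.        ]] [0.00037886 0.         0.         0.         0.        ] [ 0.78166733  2.7511326  -0.84924917] [ 0.45937729 -0.18454391  1.47484739]
lid [([0.599, -0.168, 0.118], 0.85)]
lid_handle [([0.6, -0.169, 0.12], 0.93), ([0.577, 0.239, 0.057], 0.4)]
case [([0.596, -0.134, 0.082], 0.89), (
[... 632 characters left out ...]
0.57337833  0.28248384] [-0.45617964  0.25385421  1.15828721]
lid [([0.521, -0.26, 0.121], 0.72)]
lid_handle [([0.519, -0.261, 0.117], 0.76)]
case [([0.516, -0.281, 0.123], 0.87)]
socket [([0.548, 0.198, 0.044], 0.79), ([0.67, -0.007, 0.092], 0.68)]
socket_top [([0.548, 0.196, 0.049], 0.78), ([0.52, -0.263, 0.12], 0.4)]
tape_measure [([0.493, -0.019, 0.046], 0.82)]
hammer [([0.605, 0.482, 0.018], 0.81), ([0.521, -0.263, 0.12], 0.75)]
glue [([0.608, 0.483, 0.018], 0.58), ([0.671, -0.006, 0.091], 0.56)]
cup [([0.373, -0.457, 0.074], 0.67)]
block_plane [([0.36, 0.453, 0.024], 0.94)]
offcut [([0.774, -0.015, 0.034], 0.7), ([0.37, -0.459, 0.073], 0.58)]
screw_tray [([0.638, -0.501, 0.015], 0.77)]
```

View pics/scene0.png

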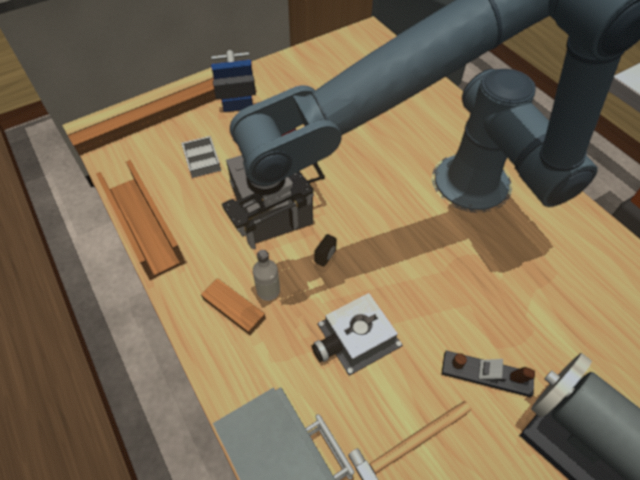

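View pics/side0.png

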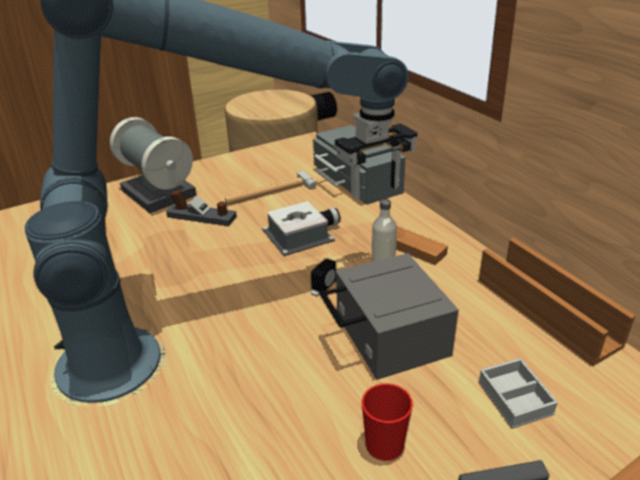

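The scene picture shows the socket at about (362,325), with the gripper hiding the case. The side picture shows the case at about (395,315), its handle on the robot side at about (345,310), and the cup at (386,420). I'll enlarge the case and the socket.

```bash
python3 - <<'E'
import cv2,numpy as np
a=cv2.imread("pics/side0.png")[240:385,300:470]; b=cv2.imread("pics/scene0.png")[285:380,305:410]
a=cv2.resize(a,None,fx=4.0,fy=4.0,interpolation=cv2.INTER_CUBIC)
cv2.imwrite("pics/a.png",a)
b=cv2.resize(b,None,fx=6,fy=6,interpolation=cv2.INTER_CUBIC)
cv2.imwrite("pics/b.png",b); print(a.shape,b.shape)
E
```

```text
(580, 680, 3) (570, 630, 3)
```

View pics/a.png

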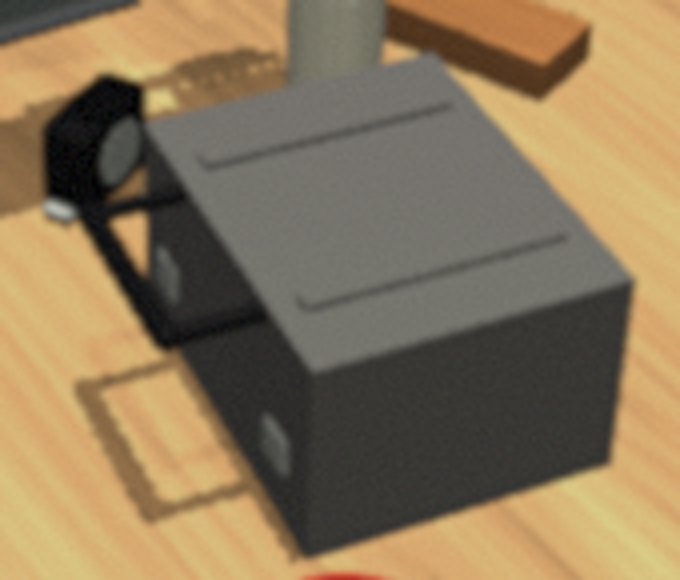

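View pics/b.png

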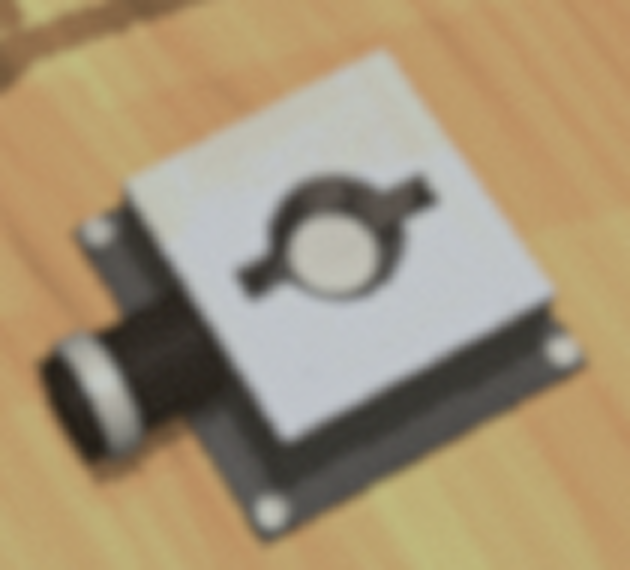

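The case crop shows the lid-top corners at (150,122), (435,55), (632,282) and (312,373), with the bar ends near (92,212) and (165,340). The socket crop shows the plate corners at (385,50), (552,297), (287,440) and (130,185), with slot tips near (243,290) and (430,188).

```bash
cat > h.py <<'E'
import cv2,numpy as np
from station import arm, viewer
def unproj(s,uv,z):
    p=cv2.undistortPoints(np.array(uv,float).reshape(-1,1,2),s["K"],s["dist_coeffs"]).reshape(-1,2)
    R=cv2.Rodrigues(np.array(s["rvec"],float))[0]; t=np.array(s["tvec"],float).ravel()
    C=-R.T@t; d=np.c_[p,np.ones(len(p))]@R
    return C+d*((z-C[2])/d[:,2])[:,None]
def snap(c,f=None):
    s=viewer.snapshot(c)
    if f: cv2.imwrite("pics/"+f,s["pixels"][:,:,::-1])
    return s
def find(t,c): return [(np.round(d["centre"],4).tolist(),round(d["confidence"],2)) for d in viewer.boxes_of(t,c)[:2]]
def quad(P):
    c=P.mean(0); e=[P[(i+1)%4]-P[i] for i in range(4)]
    print("centre",c.round(4),"len",[round(np.linalg.norm(v),4) for v in e],"ang",[round(np.degrees(np.arctan2(v[1],v[0])),1) for v in e])
E
python3 - <<'E'
from h import *
s=snap("side"); 
f=lambda a,k,o:np.array(a,float)/k+o
quad(unproj(s,f([(150,122),(435,55),(632,282),(312,373)],4,(300,240)),.122))
print(unproj(s,f([(92,212),(165,340)],4,(300,240)),.115).round(4))
s=snap("scene")
quad(unproj(s,f([(385,50),(552,297),(287,440),(130,185)],6,(305,285)),.06))
P=unproj(s,f([(243,290),(430,188)],6,(305,285)),.06);print(P.round(4),P.mean(0))
E
```

```text
centre [ 0.5441 -0.2313  0.122 ] len [np.float64(0.166), np.float64(0.2073), np.float64(0.1671), np.float64(0.2089)] ang [np.float64(-10.0), np.float64(-99.8), np.float64(170.5), np.float64(79.9)]
[[ 0.4213 -0.1568  0.115 ]
 [ 0.4027 -0.2588  0.115 ]]
centre [0.5557 0.2301 0.06  ] len [np.float64(0.1204), np.float64(0.1173), np.float64(0.1179), np.float64(0.1183)] ang [np.float64(86.4), np.float64(-2.8), np.float64(-93.1), np.float64(178.3)]
[[0.5985 0.2286 0.06  ]
 [0.5133 0.2312 0.06  ]] [0.55588379 0.22986338 0.06      ]
```

step_arm(motion=[[[-3,-2.6,0,0,0,-2,80],[-6.5,-5.7,0,0,0,-4,146],[-10.5,-9.2,0,0,0,-6,146],[-14.5,-12.7,0,0,0,-8,146],[-18.5,-16.2,0,0,0,-10,146],[-21.5,-18.8,0,0,0,-10,146],[-23.3,-20.4,0,0,0,-10,146],[-23.8,-20.8,0,0,0,-10,146]]], squeeze=20)

```text
clock: 2.07
eef_pos: [0.4097, -0.2096, 0.2056]
tool_rot: [3.141, -0.0, -0.176]
ft_force: [-0.3, -0.2, -0.0]
grip_width: 0.47
```

```bash
python3 - <<'E'
from h import *
s=arm.state(); print(s["eef_pos"],s["tool_rot"],s["grip_width"],s["ft_force"])
snap("wrist","w1.png"); print(find("lid_handle","wrist"))
snap("scene"); print(find("socket","scene"),find("case","scene"))
E
```

```text
[ 0.40973251 -0.20955084  0.20558075] [ 3.14074855e+00 -1.32417568e-04 -1.76141555e-01] 0.4704397744280471 [-0.26754907 -0.20106356 -0.01892505]
[([0.5399, -0.2046, 0.1223], 0.64)]
[([0.576, 0.2449, 0.0546], 0.93)] [([0.5555, -0.1825, 0.122], 0.83)]
```

View pics/w1.png

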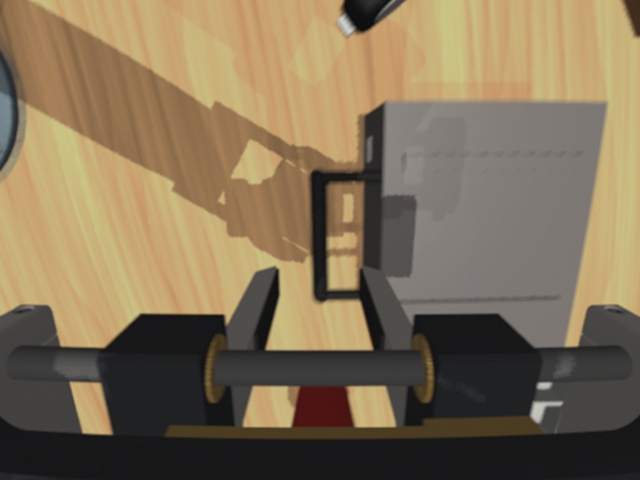

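The wrist picture shows the bar running from (320,172) to (320,298), centred between the finger tips at about (265,275) and (372,275).

```bash
python3 - <<'E'
from h import *
s=snap("wrist"); P=unproj(s,[(319,177),(320,294)],.115); print(P.round(4),P.mean(0).round(4), np.linalg.norm(P[0]-P[1]))
print(unproj(s,[(385,102),(606,102)],.122).round(4))
E
```

```text
[[ 0.4209 -0.1587  0.115 ]
 [ 0.4045 -0.2565  0.115 ]] [ 0.4127 -0.2076  0.115 ] 0.09920532981028203
[[ 0.4779 -0.1129  0.122 ]
 [ 0.645  -0.1387  0.122 ]]
```

step_arm(motion=[[[0.3,0.2,-3,0,0,0,146],[0.3,0.2,-6.5,0,0,0,146],[0.3,0.2,-9.5,0,0,0,146],[0.3,0.2,-10.9,0,0,0,146],[0.3,0.2,-10.9,0,0,0,200],[0.3,0.2,-10.9,0,0,0,255],[0.3,0.2,-10.9,0,0,0,255],[0.3,0.2,-10.9,0,0,0,255]]], squeeze=25)

```text
clock: 3.03
eef_pos: [0.4137, -0.2057, 0.0976]
tool_rot: [3.141, 0.006, -0.172]
ft_force: [-17.1, 1.8, 10.9]
grip_width: 0.183
```

```bash
python3 - <<'E'
from h import *
u=np.array([np.cos(np.radians(-9.5)),np.sin(np.radians(-9.5))])
for q in np.arange(0,1.95,.1).round(2).tolist()+[1.85]:
    x=-.22*np.cos(q)+.055*np.sin(q)+.22; z=.22*np.sin(q)+.055*np.cos(q)-.055
    print(q,(x*u*100).round(2),round(z*100,2))
E
```

```text
0.0 [ 0. -0.] 0.0
0.1 [ 0.65 -0.11] 2.17
0.2 [ 1.51 -0.25] 4.26
0.3 [ 2.57 -0.43] 6.26
0.4 [ 3.83 -0.64] 8.13
0.5 [ 5.26 -0.88] 9.87
0.6 [ 6.85 -1.15] 11.46
0.7 [ 8.6  -1.44] 12.88
0.8 [10.47 -1.75] 14.11
0.9 [12.46 -2.09] 15.15
1.0 [14.54 -2.43] 15.98
1.1 [16.69 -2.79] 16.6
1.2 [18.89 -3.16] 17.0
1.3 [21.12 -3.53] 17.17
1.4 [23.36 -3.91] 17.11
1.5 [25.57 -4.28] 16.83
1.6 [27.75 -4.64] 16.33
1.7 [29.87 -5.  ] 15.61
1.8 [31.91 -5.34] 14.68
1.9 [33.85 -5.66] 13.54
1.85 [32.89 -5.5 ] 14.13
```

step_arm(motion=[[[-0.2,0,0,0,0,0,255],[-0.3,0,0,0,0,0,255],[-0.3,0,0,0,0,0,255]]])

```text
clock: 3.28
eef_pos: [0.4119, -0.2055, 0.0976]
tool_rot: [-3.141, 0.001, -0.174]
ft_force: [-4.2, 3.7, 3.9]
grip_width: 0.139
```

step_arm(motion=[[[0.3,-0.05,1.1,0,0,0,255],[0.65,-0.1,2.2,0,0,0,255],[1.5,-0.25,4.25,0,0,0,255],[2.55,-0.45,6.25,0,0,0,255],[3.85,-0.65,8.15,0,0,0,255],[5.25,-0.9,9.85,0,0,0,255],[6.0,-1.0,10.7,0,0,0,255],[6.85,-1.15,11.45,0,0,0,255]]])

```text
clock: 3.95
eef_pos: [0.4797, -0.2164, 0.2152]
tool_rot: [-3.14, 0.005, -0.173]
ft_force: [-12.1, 6.5, 11.9]
grip_width: 0.14
```

step_arm(motion=[[[1.75,-0.3,1.4,0,0,0,255],[3.6,-0.6,2.65,0,0,0,255],[5.6,-0.95,3.7,0,0,0,255],[7.7,-1.3,4.55,0,0,0,255],[9.85,-1.65,5.15,0,0,0,255],[12.05,-2.0,5.55,0,0,0,255],[14.25,-2.4,5.7,0,0,0,255],[16.5,-2.75,5.65,0,0,0,255]]])

```text
clock: 4.62
eef_pos: [0.6478, -0.2456, 0.2715]
tool_rot: [3.14, -0.005, -0.174]
ft_force: [-0.8, -0.6, 2.7]
grip_width: 0.139
```

step_arm(motion=[[[2.2,-0.35,-0.3,0,0,0,255],[4.4,-0.75,-0.8,0,0,0,255],[6.5,-1.1,-1.5,0,0,0,255],[8.55,-1.45,-2.45,0,0,0,255],[9.3,-1.55,-2.9,0,0,0,255],[9.3,-1.55,-2.9,0,0,0,255],[9.3,-1.55,-2.9,0,0,0,120],[9.3,-1.55,-2.9,0,0,0,120]]])

```text
clock: 5.28
eef_pos: [0.7389, -0.2607, 0.2401]
tool_rot: [3.141, -0.002, -0.175]
ft_force: [0.4, -1.0, -0.6]
grip_width: 0.242
```

step_arm(motion=[[[0,0,0,0,0,0,90],[0,0,1,0,0,0,90],[0,0,4,0,0,0,90],[0,0,8,0,0,0,60],[-4,0.7,10,0,0,7,0],[-8,1.4,10,0,0,14,0],[-12,1.5,10,0,0,21,0],[-15,1.5,10,0,0,28,0]]])

```text
clock: 5.95
eef_pos: [0.5859, -0.2447, 0.3403]
tool_rot: [3.14, -0.0, 0.32]
ft_force: [-0.1, -0.9, 0.6]
grip_width: 0.816
```

```bash
python3 - <<'E'
from h import *
s=snap("side","s2.png")
for t in ["lid_handle","cartridge_bar","cartridge_mid"]: print(t,find(t,"side"))
s=snap("wrist","w2.png")
for t in ["cartridge_bar","cartridge_mid"]: print(t,find(t,"wrist"))
a=cv2.imread("pics/s2.png")[150:390,250:480];b=cv2.imread("pics/w2.png")
b=cv2.resize(b,None,fx=.75,fy=.75);a=cv2.resize(a,None,fx=1.4,fy=1.5)
cv2.imwrite("pics/c.png",np.hstack([a[:360],b[:360]]));print(a.shape,b.shape)
E
```

```text
lid_handle [([0.6955, -0.2503, 0.1255], 0.56), ([0.6546, -0.2498, 0.0598], 0.27)]
cartridge_bar [([0.5238, -0.2379, 0.0753], 0.86)]
cartridge_mid [([0.5224, -0.2357, 0.0762], 0.93), ([0.671, -0.0074, 0.0827], 0.26)]
cartridge_bar [([0.5331, -0.218, 0.0802], 0.81)]
cartridge_mid [([0.5319, -0.2187, 0.0776], 0.6)]
(360, 322, 3) (360, 480, 3)
```

View pics/c.png

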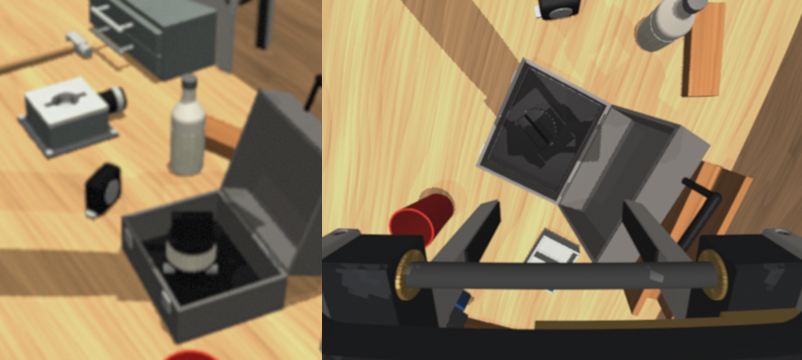

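The lid stands open on its stop. The cartridge is in the case at wrist pixel (295,167), shadowed; I'll enlarge and brighten that part.

```bash
python3 - <<'E'
import cv2,numpy as np
b=cv2.imread("pics/w2.png")[90:250,210:380]
b=cv2.resize(b,None,fx=3.5,fy=3.5,interpolation=cv2.INTER_CUBIC)
b=(255*(b/255.)**.45).astype('uint8')
cv2.imwrite("pics/d.png",b)
E
```

```text
(no output)
```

View pics/d.png

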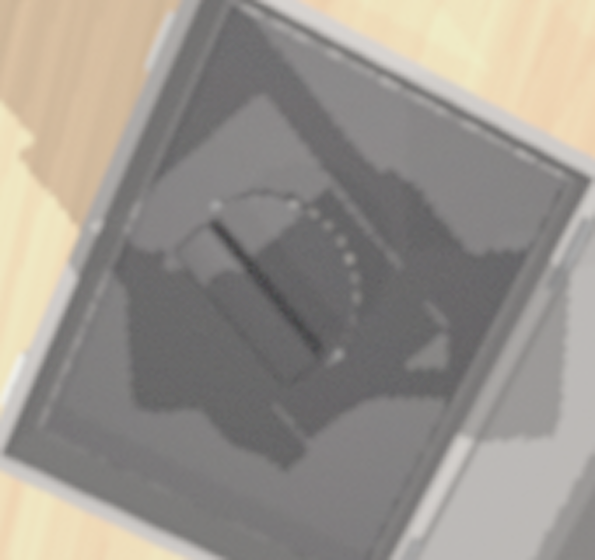

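The brightened crop shows the bar's top face with corners near (210,220), (320,355), (288,385) and (178,250).

```bash
python3 - <<'E'
from h import *
s=snap("wrist")
P=unproj(s,np.array([(210,220),(320,355),(288,385),(178,250)])/3.5+(210,90),.114); quad(P)
print(arm.state()["eef_pos"],arm.state()["tool_rot"])
E
```

```text
centre [ 0.535  -0.2223  0.114 ] len [np.float64(0.0572), np.float64(0.015), np.float64(0.0576), np.float64(0.0146)] ang [np.float64(-33.4), np.float64(-119.2), np.float64(146.2), np.float64(59.4)]
[ 0.5894117  -0.24554833  0.33851707] [ 3.14156644e+00 -1.16521063e-04  3.14199722e-01]
```

step_arm(motion=[[[-1,0.5,-2,0,0,7,0],[-2,1,-4,0,0,14,0],[-3,1.5,-6.5,0,0,21,0],[-4,2,-9,0,0,28,0],[-5,2.3,-11,0,0,35,0],[-5.45,2.35,-12,0,0,38.5,0],[-5.45,2.35,-12,0,0,38.5,0]]])

```text
clock: 6.93
eef_pos: [0.5326, -0.2208, 0.215]
tool_rot: [-3.135, 0.0, 0.987]
ft_force: [0.5, 0.3, -0.1]
grip_width: 1.001
```

```bash
python3 - <<'E'
from h import *
s=snap("wrist","w3.png")
for t in ["cartridge_bar","cartridge_mid"]: print(t,find(t,"wrist"))
print(arm.state()["eef_pos"],arm.state()["tool_rot"])
b=(255*(cv2.imread("pics/w3.png")/255.)**.5).astype('uint8'); cv2.imwrite("pics/e.png",b)
E
```

```text
cartridge_bar [([0.5294, -0.2189, 0.0784], 0.66)]
cartridge_mid [([0.5248, -0.2226, 0.079], 0.97)]
[ 0.53517706 -0.22244793  0.21951801] [ 3.13999286e+00 -8.89692297e-05  9.84686916e-01]
```

View pics/e.png

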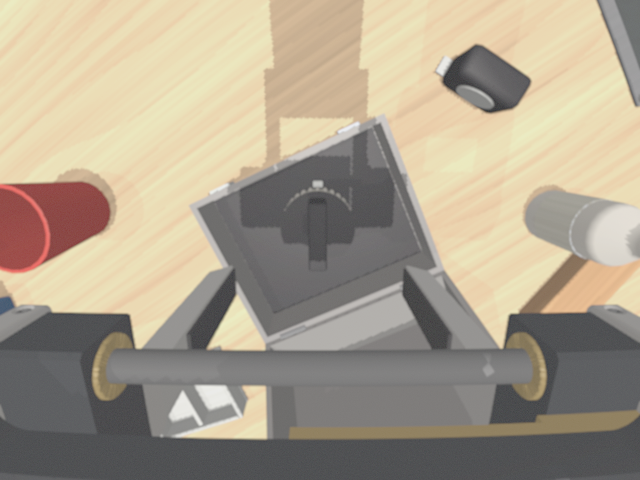

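The wrist picture shows the bar upright between the fingers, with its top face at columns 309–326 and rows about 198–270.

```bash
python3 - <<'E'
from h import *
s=snap("wrist")
g=s["pixels"].mean(2)
print("rows",[(r,int(g[r,313:322].mean())) for r in range(188,280,3)])
print("cols",[(c,int(g[215:255,c].mean())) for c in range(300,336,2)])
P=unproj(s,[(317,200),(317,262),(317,270)],.114);print(P.round(4),np.linalg.norm(P[0]-P[1]),np.linalg.norm(P[0]-P[2]),P[[0,2]].mean(0))
E
```

```text
rows [(188, 29), (191, 28), (194, 17), (197, 20), (200, 29), (203, 29), (206, 29), (209, 28), (212, 28), (215, 28), (218, 28), (221, 28), (224, 28), (227, 28), (230, 27), (233, 27), (236, 27), (239, 27), (242, 27), (245, 26), (248, 26), (251, 26), (254, 27), (257, 43), (260, 45), (263, 41), (266, 48), (269, 48), (272, 47), (275, 47), (278, 46)]
cols [(300, 39), (302, 39), (304, 38), (306, 36), (308, 30), (310, 26), (312, 27), (314, 27), (316, 27), (318, 27), (320, 27), (322, 27), (324, 26), (326, 27), (328, 35), (330, 36), (332, 36), (334, 36)]
[[ 0.5089 -0.2078  0.114 ]
 [ 0.5546 -0.2384  0.114 ]
 [ 0.5609 -0.2425  0.114 ]] 0.054980005869481645 0.0624776173285315 [ 0.53489713 -0.22518135  0.114     ]
```

step_arm(motion=[[[0,-0.1,-3.5,0,0,0,0],[0,-0.1,-7.5,0,0,0,0],[0,-0.1,-11,0,0,0,60],[0,-0.1,-13,0,0,0,100],[0,-0.1,-13.9,0,0,0,150],[0,-0.1,-13.9,0,0,0,170],[0,-0.1,-13.9,0,0,0,210],[0,-0.1,-13.9,0,0,0,255]]], squeeze=40)

```text
clock: 7.8
eef_pos: [0.5358, -0.2241, 0.082]
tool_rot: [3.137, 0.0, 0.986]
ft_force: [0.0, 0.3, 0.5]
grip_width: 0.615
```

step_arm(motion=[[[0,0,0,0,0,0,255],[0,0,0,0,0,0,255],[0,0,0,0,0,0,255]]])

```text
clock: 8.05
eef_pos: [0.5347, -0.2234, 0.0807]
tool_rot: [3.139, -0.0, 0.986]
ft_force: [-0.2, 0.3, 0.6]
grip_width: 0.396
```

step_arm(motion=[[[0,0,0,0,0,0,255],[0,0,0,0,0,0,255],[0,0,0,0,0,0,255],[0,0,0,0,0,0,255],[0,0,0,0,0,0,255]]])

```text
clock: 8.47
eef_pos: [0.534, -0.223, 0.0795]
tool_rot: [-3.141, 0.0, 0.986]
ft_force: [-0.6, -0.2, 1.2]
grip_width: 0.17
```

step_arm(motion=[[[0,0,1,0,0,0,255],[0,0,4,0,0,0,255],[0,0,7.5,0,0,0,255],[0,0,11,0,0,0,255],[0,0,14.5,0,0,0,255],[0,0,17,0,0,0,255],[0,1,18,0,0,0,255],[0,3,18,0,0,0,255]]])

```text
clock: 9.13
eef_pos: [0.5351, -0.1943, 0.263]
tool_rot: [3.136, 0.0, 0.984]
ft_force: [0.9, 0.3, -2.0]
grip_width: 0.174
```

step_arm(motion=[[[0,3,0,0,0,5,255],[0,6.5,0,0,0,10,255],[0,10,0,0,0,15,255],[0,13.5,0,0,0,20,255],[0,17,0,0,0,25,255],[0,20.5,0,0,0,29,255],[0,24,0,0,0,31,255],[0,27.5,0,0,0,31,255]]])

```text
clock: 9.8
eef_pos: [0.5325, 0.0844, 0.2581]
tool_rot: [-3.139, -0.0, 1.529]
ft_force: [0.6, 0.3, -1.2]
grip_width: 0.167
```

step_arm(motion=[[[1,3,0,0,0,0,255],[3,6,0,0,0,0,255],[5,9,0,0,0,0,255],[7.5,12,0,0,0,0,255],[9.5,14,0,0,0,0,255],[10.6,14.8,0,0,0,0,255],[10.6,14.8,0,0,0,0,255]]])

```text
clock: 10.38
eef_pos: [0.6399, 0.2323, 0.257]
tool_rot: [-3.139, 0.0, 1.53]
ft_force: [-0.9, -0.2, -1.9]
grip_width: 0.17
```

```bash
python3 - <<'E'
from h import *
s=snap("wrist"); s=snap("wrist","w4.png"); np.savez("w4.npz",**{k:np.array(v) for k,v in s.items()})
for t in ["socket_top","cartridge_mid"]: print(t,find(t,"wrist"))
st=arm.state();print(st["eef_pos"],st["tool_rot"],st["ft_force"],st["grip_width"])
E
```

```text
socket_top [([0.5515, 0.2304, 0.0563], 0.88)]
cartridge_mid [([0.62, 0.2269, 0.2577], 0.59)]
[0.63892842 0.22952266 0.25877569] [-3.13993638e+00  4.68054028e-04  1.52676581e+00] [-0.05540024  0.90357052 -0.56896738] 0.1690815679429948
```

View pics/w4.png

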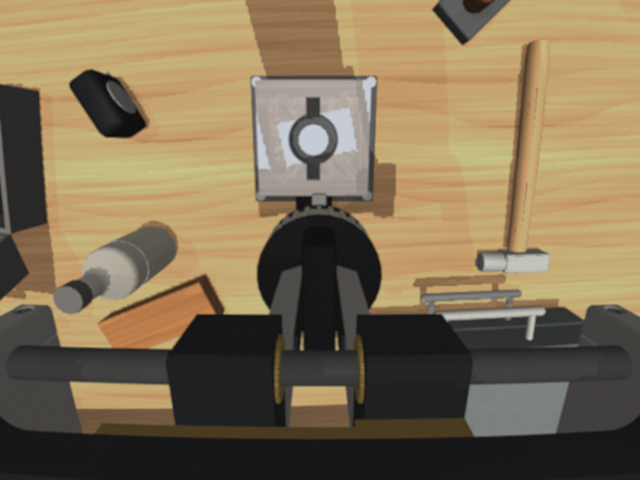

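The wrist picture shows the socket hole at about (313,139), with slots at columns 307–319 and rows 97–180. The held cartridge drum is centred near (319,270) and its bar is aligned. I'll enlarge this.

```bash
python3 - <<'E'
import cv2,numpy as np
b=cv2.imread("pics/w4.png")[65:210,240:390]
b=(255*(b/255.)**.6).astype('uint8')
b=cv2.resize(b,None,fx=4,fy=4,interpolation=cv2.INTER_CUBIC)
cv2.imwrite("pics/f.png",b)
E
```

```text
(no output)
```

View pics/f.png

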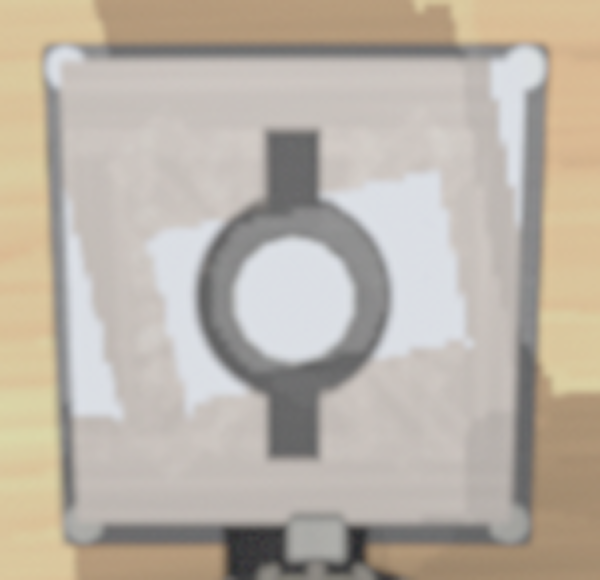

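The crop shows slot ends at (292,130) and (293.5,458), and hole edges at x 197 and 390.

```bash
python3 - <<'E'
from h import *
s=np.load("w4.npz")
o=np.array((240,65))
P=unproj(s,np.array([(292,130),(293.5,458),(197,296),(390,296)])/4+o,.06);print(P.round(4))
print("slot c",P[:2].mean(0).round(4),"hole c",P[2:].mean(0).round(4),"ang",np.degrees(np.arctan2(*(P[1]-P[0])[[1,0]])),np.linalg.norm(P[0]-P[1]),np.linalg.norm(P[2]-P[3]))
D=unproj(s,[(258,272),(381,272)],.2548);print("drum",D.round(4),D.mean(0))
g=s["pixels"].mean(2); print([(r,int(g[r,310:328].mean())) for r in range(196,250,2)])
R=cv2.Rodrigues(s["rvec"])[0]
st=arm.state();pr=lambda X:cv2.projectPoints(np.array([X],float),s["rvec"],s["tvec"],s["K"],s["dist_coeffs"])[0].ravel().round(1)
x,y,_=st["eef_pos"]
print("expected bar far end top",pr((x-.03,y,.2928)),"drum far edge top",pr((x-.036,y,.2548)),"bot",pr((x-.036,y,.2188)),"L/R",pr((x,y-.036,.2548)),pr((x,y+.036,.2548)))
E
```

```text
[[0.5143 0.2294 0.06  ]
 [0.5992 0.2258 0.06  ]
 [0.5551 0.2021 0.06  ]
 [0.5574 0.2535 0.06  ]]
slot c [0.5568 0.2276 0.06  ] hole c [0.5562 0.2278 0.06  ] ang -2.405646650502785 0.08489706398912049 0.051474368485434276
drum [[0.6324 0.1962 0.2548]
 [0.6353 0.2659 0.2548]] [0.63383698 0.23104891 0.2548    ]
[(196, 114), (198, 110), (200, 110), (202, 110), (204, 86), (206, 46), (208, 58), (210, 86), (212, 88), (214, 65), (216, 24), (218, 25), (220, 25), (222, 25), (224, 25), (226, 22), (228, 16), (230, 16), (232, 17), (234, 16), (236, 16), (238, 16), (240, 16), (242, 16), (244, 16), (246, 20), (248, 21)]
expected bar far end top [313.6 249.5] drum far edge top [314.3 218.7] bot [315.1 207.4] L/R [254.4 282.9] [380.3 278. ]
```

step_arm(motion=[[[-3,0,0,0,0,0,255],[-6,-0.1,0,0,0,0,255],[-8.2,-0.15,-1,0,0,0,255],[-8.2,-0.15,-4,0,0,0,255],[-8.2,-0.15,-7.5,0,0,0,255],[-8.2,-0.15,-10.5,0,0,0,255],[-8.2,-0.15,-11.9,0,0,0,255],[-8.2,-0.15,-11.9,0,0,0,255]]])

```text
clock: 11.25
eef_pos: [0.5548, 0.2273, 0.1366]
tool_rot: [-3.134, 0.002, 1.526]
ft_force: [-0.6, -0.5, -2.2]
grip_width: 0.167
```

```bash
python3 - <<'E'
from h import *
snap("scene");s=snap("side","s5.png");c=snap("scene","c5.png")
st=arm.state();print(st["eef_pos"],st["tool_rot"],st["ft_force"])
def crop(s,n,h):
    x,y=cv2.projectPoints(np.array([[.556,.229,.07]]),s["rvec"],s["tvec"],s["K"],s["dist_coeffs"])[0].ravel().astype(int)
    print(n,x-h,y-h-10)
    return cv2.resize((255*(cv2.imread("pics/"+n)[y-h-10:y+h-10,x-h:x+h]/255.)**.6).astype('uint8'),(400,400),interpolation=cv2.INTER_CUBIC)
cv2.imwrite("pics/g.png",np.hstack([crop(s,"s5.png",50),crop(c,"c5.png",50)]))
E
```

```text
[0.55933687 0.22852436 0.14276482] [ 3.13821499e+00 -8.66284252e-04  1.52674093e+00] [ 0.42879094  0.5719257  -0.31576533]
s5.png 245 152
c5.png 311 262
```

View pics/g.png

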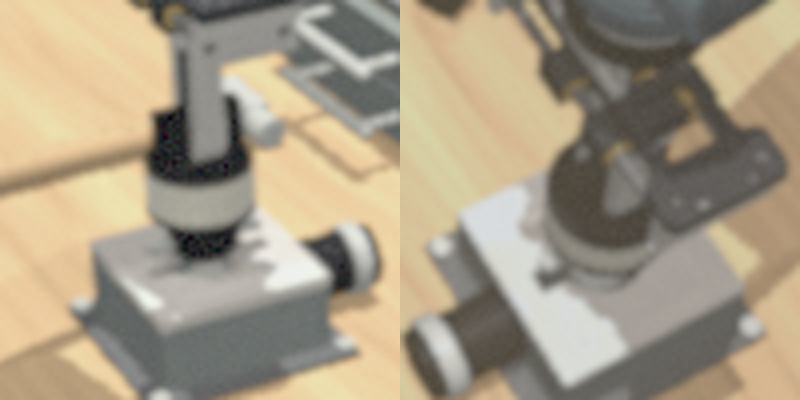

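Both views show the cartridge upright just above the hole, its lug pointing along the slot. I'll descend slowly and watch the forces.

step_arm(motion=[[[0,0,0,0,0,0,255],[0,0,0,0,0,0,255],[0,0,-0.4,0,0,0,255],[0,0,-0.8,0,0,0,255],[0,0,-1.1,0,0,0,255],[0,0,-1.4,0,0,0,255],[0,0,-1.4,0,0,0,255],[0,0,-1.4,0,0,0,255]]])

```text
clock: 12.07
eef_pos: [0.5578, 0.2284, 0.126]
tool_rot: [-3.141, 0.0, 1.527]
ft_force: [0.2, 0.6, -1.6]
grip_width: 0.166
```

step_arm(motion=[[[0,0,-0.2,0,0,0,255],[0,0,-0.4,0,0,0,255],[0,0,-0.6,0,0,0,255],[0,0,-0.8,0,0,0,255],[0,0,-0.8,0,0,0,255],[0,0,-0.8,0,0,0,255]]])

```text
clock: 12.57
eef_pos: [0.5579, 0.2285, 0.1182]
tool_rot: [-3.141, 0.0, 1.527]
ft_force: [-0.3, -0.3, -2.3]
grip_width: 0.168
```

step_arm(motion=[[[0,0,-0.3,0,0,0,255],[0,0,-0.6,0,0,0,255],[0,0,-0.9,0,0,0,255],[0,0,-1.2,0,0,0,255],[0,0,-1.4,0,0,0,255],[0,0,-1.6,0,0,0,255],[0,0,-1.65,0,0,0,255],[0,0,-1.65,0,0,0,255]]], squeeze=55)

```text
clock: 13.23
eef_pos: [0.5588, 0.2286, 0.1038]
tool_rot: [3.14, -0.0, 1.527]
ft_force: [-3.4, -0.9, 9.3]
grip_width: 0.166
```

step_arm(motion=[[[-0.05,0,-0.1,0,0,0,255],[-0.1,0,-0.2,0,0,0,255],[-0.1,0,-0.25,0,0,0,255],[-0.1,0,-0.25,0,0,0,255],[-0.1,0,-0.25,0,0,0,255]]])

```text
clock: 13.65
eef_pos: [0.5586, 0.2286, 0.1021]
tool_rot: [3.138, -0.0, 1.527]
ft_force: [-2.4, -1.3, 9.0]
grip_width: 0.171
```

step_arm(motion=[[[-0.05,0,-0.1,0,0,0,255],[-0.05,0,-0.1,0,0,-3,255],[-0.05,0,-0.1,0,0,-8,255],[-0.05,0,-0.1,0,0,-14,255],[-0.05,0,-0.1,0,0,-20,255],[-0.05,0,-0.1,0,0,-26,255],[-0.05,0,-0.1,0,0,-30,255],[-0.05,0,-0.1,0,0,-30,255]]])

```text
clock: 14.32
eef_pos: [0.559, 0.2286, 0.1016]
tool_rot: [3.137, -0.003, 1.001]
ft_force: [-0.7, -1.3, 10.2]
grip_width: 0.165
```

step_arm(motion=[[[0,0,0,0,0,-6,255],[0,0,0,0,0,-12,255],[0,0,0,0,0,-18,255],[0,0,0,0,0,-24,255],[0,0,0,0,0,-30,255],[0,0,0,0,0,-36,255],[0,0,0,0,0,-42,255],[0,0,0,0,0,-42,255]]])

```text
clock: 14.98
eef_pos: [0.5588, 0.2285, 0.1015]
tool_rot: [3.14, -0.005, 0.267]
ft_force: [-0.7, -2.1, 9.7]
grip_width: 0.168
```

step_arm(motion=[[[0,0,0,0,0,-5,255],[0,0,0,0,0,-10,255],[0,0,0,0,0,-14,255],[0,0,0,0,0,-18,255],[0,0,0,0,0,-18,255],[0,0,0,0,0,-18,255]]])

```text
clock: 15.48
eef_pos: [0.5583, 0.2285, 0.1012]
tool_rot: [3.142, -0.004, -0.044]
ft_force: [-1.3, -2.4, 10.7]
grip_width: 0.17
```

step_arm(motion=[[[0,0,0.2,0,0,0,255],[0,0,0.4,0,0,0,255],[0,0,0.6,0,0,0,255],[0,0,0.75,0,0,0,255],[0,0,0.75,0,0,0,255],[0,0,0.75,0,0,0,255]]])

```text
clock: 15.98
eef_pos: [0.5583, 0.2284, 0.1083]
tool_rot: [-3.142, -0.004, -0.044]
ft_force: [-1.5, -1.6, 8.5]
grip_width: 0.167
```

step_arm(motion=[[[0,0,0.15,0,0,0,255],[0,0,0.15,0,0,0,255],[0,0,0.15,0,0,0,190],[0,0,0.15,0,0,0,120],[0,0,0.15,0,0,0,60],[0,0,0.15,0,0,0,0],[0,0,0.15,0,0,0,0],[0,0,0.15,0,0,0,0]]])

```text
clock: 16.65
eef_pos: [0.5563, 0.2285, 0.1071]
tool_rot: [3.141, 0.001, -0.044]
ft_force: [-0.1, 0.5, 0.1]
grip_width: 0.556
```

step_arm(motion=[[[0,0,0,0,0,0,0],[0,0,0,0,0,0,0],[0,0,1.5,0,0,0,0],[0,0,4.5,0,0,0,0],[0,0,8,0,0,0,0],[-3,-4,12,0,0,0,0],[-6,-7,15,0,0,0,0],[-6,-8,15,0,0,0,0]]])

```text
clock: 17.32
eef_pos: [0.4959, 0.1484, 0.2597]
tool_rot: [-3.141, -0.002, -0.042]
ft_force: [0.4, -0.6, 0.5]
grip_width: 0.996
```

```bash
python3 - <<'E'
from h import *
for _ in range(3): c=snap("wrist","w6.png")
s=snap("side","s6.png")
st=arm.state();print(st["eef_pos"],st["tool_rot"],st["ft_force"],st["clock"],st["grip_width"])
for t in ["cartridge_bar","cartridge_mid","lid_handle","socket"]: print(t,find(t,"side"),find(t,"wrist"))
cv2.imwrite("pics/i.png",np.hstack([cv2.resize(cv2.imread("pics/s6.png")[100:400,220:480],(390,450)),cv2.resize(cv2.imread("pics/w6.png")[0:360,200:528],(410,450))]))
pr=lambda X:cv2.projectPoints(np.array(X,float),s["rvec"],s["tvec"],s["K"],s["dist_coeffs"])[0].reshape(-1,2).round(1).tolist()
print(pr([[.557,.228,.144],[.557,.228,.038+.05]]))
E
```

```text
[0.49671284 0.14824632 0.25815022] [-3.14103942e+00 -1.89314084e-03 -4.48524706e-02] [ 0.03534687  0.55479237 -0.38128292] 17.5167 0.9985856902876418
cartridge_bar [] [([0.5497, 0.2319, 0.1083], 0.69)]
cartridge_mid [([0.6969, -0.2512, 0.1266], 0.44)] [([0.5462, 0.2282, 0.1088], 0.93), ([0.5091, 0.005, 0.0581], 0.3)]
lid_handle [([0.6962, -0.2519, 0.1246], 0.7), ([0.6374, -0.2411, 0.0582], 0.43)] [([0.6672, -0.1428, 0.0679], 0.69)]
socket [([0.533, 0.1823, 0.0427], 0.97)] [([0.5499, 0.2276, 0.0639], 0.94)]
[[294.9, 187.8], [296.1, 206.8]]
```

View pics/i.png

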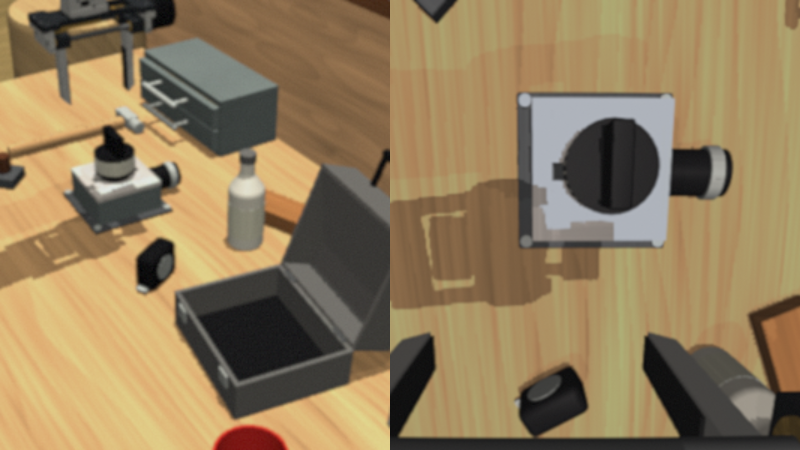

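The side and wrist views show the cartridge upright in the socket. Its bar is at right angles to the slots, the lid is open, the bystanders that show are standing, and the gripper is clear.

```bash
python3 -c "
from station import sign_off; print(sign_off())"
```

```text
the job is handed in; nothing more can be done
None
```

The cartridge is locked in the socket, the lid is open, and the job was handed in at about 18 s of the 61 s allowed.

**What I did**
- I pinched the lid handle mid-bar, swung it to about 1.85 rad and let go. The lid stayed open.
- I gripped the cartridge by its bar, lifted it out and lowered it into the slots without contact.
- I pushed it down until its foot was about 29–30 mm above the bench, turned it 90° clockwise, then eased off and released.

**Last checks**
- The wrist picture shows the bar across the slots. The tool's yaw at release was -0.044 rad, within about 0.01 rad of a quarter turn from the slots.
- Just before release the arm read 8.5 N with the foot at about 36 mm, which fits the spring rate.
- The tool force was near zero after backing off. The bystanders in the last two pictures are upright. The hammer, block plane and screw tray show only partly or not at all.

**Less certain**
- I did not measure the seated height of 88.5–93.5 mm directly. I inferred it from the tool height and the force.
- The networks disagreed with each other, by up to about 5 cm for the socket, so I used my own pixel measurements. My two socket positions (from the scene and wrist cameras) agreed to about 2 mm.
- In the last side picture the networks missed the cartridge and gave only a weak false hit on the lid. They did find it in the wrist picture, about 1 cm short of the socket's axis.

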